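Pin a test cartridge to the rail and drag it into the corner

ROBOT

A 6-joint arm with a two-finger parallel gripper is mounted at the origin on a cart in front of the work surface, level with it; the furniture and walls round the work are solid. World frame = base frame: x ahead of the robot, y to its left, z up, the work surface at z = 0. Lengths are in m, angles in rad, forces in N, time in s.
With the tool pointing down it reaches from about 0.3 to 0.875 m from the base axis. Payload 6.4 kg.
Tool frame: the origin (TCP) lies at the very end of the fingers, on their centre line; the grasp point (between the pads) lies 19 mm behind it (ctrl.hold_point_z is the distance from the TCP to the grasp point, in m); y points along the fingers, x is the direction in which the jaws open and shut, and the axes are right-handed (so a half turn about y gives the same grasp; the last joint's range is limited). The gripper opens to 85 mm and grips with 20 to 120 N. Pads are 22 mm wide; open, the fingers measure 114 mm over their backs; the gripper's body (76 mm by 85 mm) begins 54 mm behind the grasp point. The pads swing forward as they close: fully open they stand 13 mm farther back than shut.
Start: joints at [-1.459, 0.181, 1.607, -0, 1.354, -0.206], TCP at [0.18, -0.546, 0.231] pointing down, gripper open.
Joint ranges: [-2.99, 2.99], [-0.89, 2.07], [0.3, 2.58], [-1.14, 4.28], [0, 2.63], [-3.12, 3.12]. Speed limits (rad/s): [2.57, 2.57, 3.01, 3.14, 3.14, 3.14].

INTERFACE

Orientations are given as a unit quaternion [w, x, y, z].
In Python, from bench import ctrl, imaging gives the robot as it stands.
- The arm moves only by the shell command python3 -m jog 'ROWS'. ROWS is JSON, a list of rows, each a list of 3 entries, a list of its own where there are three numbers: the shift along the tool's x, y, z in cm, then the turn, a rotation vector about the tool's x, y, z in rad, then the finger opening in cm, from 0 to 8.54. A call has 1 to 12 rows; each row shifts and turns the pose as measured when the row begins, along the tool's axes as they then stand; what a row does not reach is not made up. A row lasts 1/12 s, in which the tool goes at most 41.7 mm and 7.16 degrees, less where a joint would pass 70% of its speed; a pose out of reach is approached as far as the arm can. A call is refused whole if a number of a shift passes 4.17 or a number of a turn 0.125, either way. A call with a gripper value outside its range is refused whole. The fingers move at their own pace and stop on an object; the grip force is fixed at half the most. Time passes only in rows, so rows that do not move let the fingers close. It gives the time, the measured TCP pose, the force and the opening at its end, in the units of the state.
- ctrl.get_obs(): the state, without advancing time (a new reading comes with each control period).
- imaging.camera(name): name is "scene" or "top" or "wrist"; returns a dict with "frame" (400x640x3 uint8, red, green, blue), "depth" (400x640 float32, m along the optical axis (not along the pixel's ray), 0 where there is no reading), "K" (3x3 intrinsics, pixels), "R" (3x3) and "t" (3): a world point X has camera coordinates R X + t. Camera axes: x right, y down, z forward; pixel columns grow to the right and rows downward; lengths in m; the calibration is good to about 2 mm. A picture is of the moment at which its call begins.
- ctrl.hand_in(): hands the job in, once; it reports no verdict.
The state is a dict: "time_s": time; "q": joint angles; "dq": joint speeds; "joint_efforts": joint torques, N m; "eef_pos": TCP position; "eef_rot": TCP orientation; "wrist_force": force on the tool from outside, world axes, zero at the start; "torque": the same for the moment, N m; "opening": opening from 0.0 (shut) to 1.0 (fully open).
Only numpy, scipy, OpenCV 4.12 (cv2) and the standard library are available. Lean on these libraries where they do the work, as an engineer would, in place of code of your own. Each camera call takes 0.05 s, during which the arm holds its last target. There are 200 camera calls.

TASK

On the loading station, push the blue test cartridge with the closed fingertips against the aluminium rail so that it lies flat along it, then, keeping it pressed against the rail, drag it along to the left until it sits fully home in the corner between the rail and the dark end stop. Only push it: do not pinch or lift it, and finish with the hand clear. Leave the yellow cartridge, the timer and the vial where they are.

Things in the scene. Friction and masses are not known exactly. Their poses are not given: they have to be found in the camera images.
- station: grey plate fixed on the bench, 6 mm thick, yawed a little; cartridges slide on its top. Origin at bench height; own x points away from the robot to the rail, y along the rail to the left, z up. Plate spans x -75..+75, y -150..+130 mm
- rail: aluminium rail on the plate's far edge, 14 wide, 265 long, 14 mm high above the plate; origin at station x +62, y -17.5, z +6 mm, station's axes; its inner face is at station x +55 mm
- end_stop (a point): middle of the lower edge of the inner face of the dark end stop, a block 14 mm thick and 14 mm high above the plate at the left end of the rail: at station x +34, y +115, z +6 mm; the face looks to the right (-y) and spans station x -1..+69 mm
- blue_notch (a point): inner corner, at the underside, of the notch cut out of the blue cartridge's near right corner: at own x -1, y -3 mm. Its two walls face the robot (y -25..-3) and right (x -15..-1); it is open to both sides. A fingertip in it can press the cartridge to the rail and drag it left at once
- blue_cartridge: blue test cartridge to be moved, 30 (x) by 50 (y) by 10 mm high, 28 to 56 g, with a notch 14 (x) by 22 mm (y) cut out of its near right corner (see blue_notch); origin under the centre of the 30 x 50 outline, z up. Near face at x -15, y -3..+25; centre of mass x +2, y +4. Starts with its axes within 0.25 rad of the station's, far face 55 to 80 mm short of the rail. White label on top
- yellow_cartridge: identical cartridge in yellow, to be left alone (it may not shift by 12 mm). The two lie side by side on the plate, about 105 mm apart along y, either one on the left
- pocket (a point): the corner: the place where the origin of the blue cartridge is when it touches both rail and end stop; station x +40, y +90, z +6 mm; same axes as the station. A white patch on the plate marks it
- timer: white timer, 56 x 70 x 20 mm, loose on the bench to the left of the station; origin under its centre; bystander
- vial: small amber vial with white cap, 23 mm across, 32 mm high, loose on the bench to the left of the station; origin under its centre; bystander
Mind the look-alikes: they are no part of the job. Of the things shaped like the blue_cartridge, the blue one is meant.

How it is judged:
On the way, in this order (a step that is already met when the one before it is completed fails the run):
1. the fingers press the blue cartridge flat against the rail, while it is still well to the right of the corner (over 55 mm) (x of blue_cartridge in the frame of pocket between -0.0035 and 0.0035 m and angle between the y axis of blue_cartridge and the y axis of pocket, either way round below 0.1 rad and contact force between blue_cartridge and rail above 0.5 N and contact force between blue_cartridge and the fingers above 0.3 N and y of blue_cartridge in the frame of pocket below -0.055 m), for 0.2 s.
2. it is still pressed against the rail by the fingers as it slides along (15 to 45 mm short of the corner) (x of blue_cartridge in the frame of pocket between -0.0035 and 0.0035 m and angle between the y axis of blue_cartridge and the y axis of pocket, either way round below 0.1 rad and contact force between blue_cartridge and rail above 0.5 N and contact force between blue_cartridge and the fingers above 0.3 N and y of blue_cartridge in the frame of pocket between -0.045 and -0.015 m), for 0.1 s.
At the end, for the whole second after the job is handed in: the blue cartridge lies flat and at rest in the corner, within 3.5 mm of touching rail and end stop and within 0.08 rad of the rail's direction; yellow cartridge within 12 mm, timer and vial within 30 mm of where they stood (x of blue_cartridge in the frame of pocket between -0.0035 and 0.0035 m and y of blue_cartridge in the frame of pocket between -0.0035 and 0.0035 m and z of blue_cartridge in the frame of pocket below 0.002 m and angle between the y axis of blue_cartridge and the y axis of pocket, either way round below 0.08 rad and angle between blue_cartridge's own z axis and vertical below 0.08 rad and linear speed of blue_cartridge below 0.01 m/s and distance of yellow_cartridge from where it was at the start of the episode below 0.012 m and distance of each of timer, vial from where it was at the start of the episode below 0.03 m).
It fails at once if the blue cartridge is lifted or tipped (over 6 mm off the plate, or 0.25 rad) (z of blue_cartridge in the frame of pocket above 0.006 m or angle between blue_cartridge's own z axis and vertical above 0.25 rad).
It fails at once if the yellow cartridge is shifted by 12 mm or more (distance of yellow_cartridge from where it was at the start of the episode above 0.012 m).
It fails at once if the timer or the vial is displaced by over 30 mm (distance of any of timer, vial from where it was at the start of the episode above 0.03 m).
It also fails if it takes over 51 s, if anything falls off the work surface, if the arm or the gripper's body presses on something with over 40 N, if the wrist force passes 120 N, or if a joint passes its speed limit or range.

## Working session

There is one attempt and no reset: what is moved stays moved. The work goes in short steps, Python scripts to look and compute and a shell command to move; the robot and the scene stay as the last step left them, time stands still between calls to the robot, and variables do not carry over. Pictures are saved under pics/ and viewed, about 8 in all and at most 12, crops included, and the job is handed in when it is done.

```bash
mkdir -p pics; ls; cat > h.py <<'E'
import numpy as np,cv2
from bench import ctrl,imaging
def ray(c,uv,z):
    R=np.array(c['R']);t=np.array(c['t']);C=-R.T@t
    d=R.T@np.linalg.solve(np.array(c['K']),np.array([uv[0],uv[1],1.]))
    return C+d*(z-C[2])/d[2]
def save(c,n,crop=None,s=1):
    f=c['frame'][:,:,::-1]
    if crop: f=f[crop[1]:crop[3],crop[0]:crop[2]]
    cv2.imwrite('pics/'+n,cv2.resize(f,None,fx=s,fy=s,interpolation=cv2.INTER_CUBIC))
E
python3 - <<'E'
from h import *
for n in('top','scene'):
    c=imaging.camera(n);save(c,n+'0.png');print(n,c['K'],-c['R'].T@c['t'])
    np.savez('/tmp/'+n,**c)
o=ctrl.get_obs();print(o)
E
```

```text
pics
top [[375.04814422   0.         319.31025955]
 [  0.         375.04814422 196.20720999]
 [  0.           0.           1.        ]] [ 0.32057021 -0.0253689   0.93112547]
scene [[466.28931014   0.         329.07846952]
 [  0.         466.28931014 206.09577269]
 [  0.           0.           1.        ]] [-0.41021418 -0.88601279  0.63779136]
{'time_s': 0.1, 'q': array([-1.45927612e+00,  1.81482379e-01,  1.60791280e+00, -1.51551759e-05,
        1.35381175e+00, -2.06332572e-01]), 'dq': array([-9.31432672e-05, -2.76548412e-04, -2.84252592e-03, -1.11449612e-03,
        2.72394299e-04,  1.72002459e-04]), 'joint_efforts': array([ 1.79945764e-04, -4.45874727e+01, -3.52238774e+01, -2.15387395e-04,
        4.14460665e-03,  3.92025868e-05]), 'eef_pos': array([ 0.17964027, -0.54568708,  0.23046315]), 'eef_rot': array([ 0.5732472 , -0.57240976,  0.41495656, -0.41418084]), 'wrist_force': array([-0.02477399,  0.93371073,  0.01802079]), 'torque': array([ 0.02412826, -0.0557277 , -0.02362024]), 'opening': 0.9984277320823626}
```

View pics/top0.png

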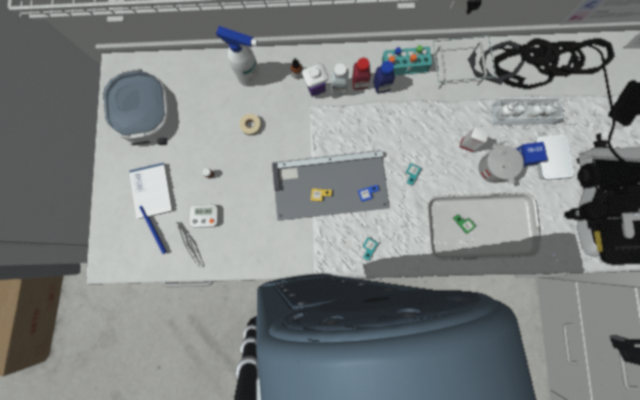

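View pics/scene0.png

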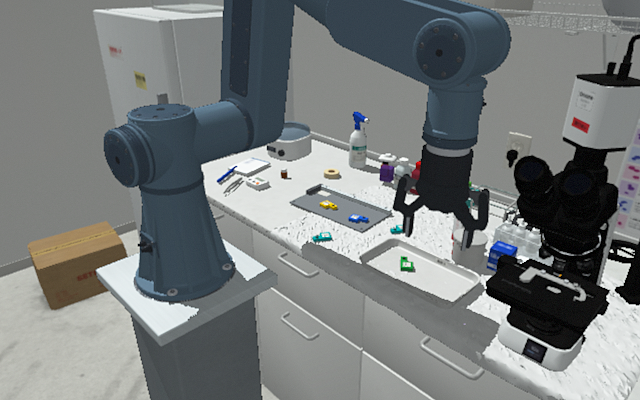

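The top view shows the plate at (274..389,152..219), with the rail at the top and the white corner patch at (290,174). Candidates are blue (368,194), yellow (320,195), teal (413,174) and (370,247), green (464,222), and the blue box (534,152). I choose blue (368,194) on the plate. Next come rough measurements and a close crop.

```bash
python3 - <<'E'
from h import *
from scipy.spatial.transform import Rotation as Ro
c=dict(np.load('/tmp/top.npz'))
save(c,'crop1.png',(262,140,402,230),5)
for n,uv,z in[('patch',(290,174),.006),('blue',(368,194),.016),('yel',(320,195),.016),('cFL',(274,165),.006),('cNL',(278,219),.006),('cNR',(389,208),.006),('cFR',(384,153),.01),('timer',(204,216),.02),('vial',(208,173),.03)]:print(n,ray(c,uv,z).round(4))
o=ctrl.get_obs();q=o['eef_rot'];print(Ro.from_quat(q[[1,2,3,0]]).as_matrix().round(3))
w=imaging.camera('wrist');R=Ro.from_quat(q[[1,2,3,0]]).as_matrix()
print('wristcam in tool',R.T@(-w['R'].T@w['t']-o['eef_pos']),(w['R']@R).round(3),w['K'])
E
```

```text
patch [0.5286 0.0725 0.006 ]
blue [ 0.4693 -0.1204  0.016 ]
yel [ 0.4706 -0.0021  0.016 ]
cFL [0.5534 0.113  0.006 ]
cNL [0.4153 0.1042 0.006 ]
cNR [ 0.4341 -0.1715  0.006 ]
cFR [ 0.5736 -0.1663  0.01  ]
timer [0.4269 0.2852 0.02  ]
vial [0.5328 0.2741 0.03  ]
[[ 0.313 -0.     0.95 ]
 [-0.95   0.002  0.313]
 [-0.002 -1.     0.   ]]
wristcam in tool [ 0.00106142 -0.14214967  0.07204973] [[ 1.    -0.     0.   ]
 [ 0.    -0.284 -0.959]
 [ 0.     0.959 -0.284]] [[278.73153932   0.         318.25761414]
 [  0.         278.73153932 194.07474724]
 [  0.           0.           1.        ]]
```

View pics/crop1.png

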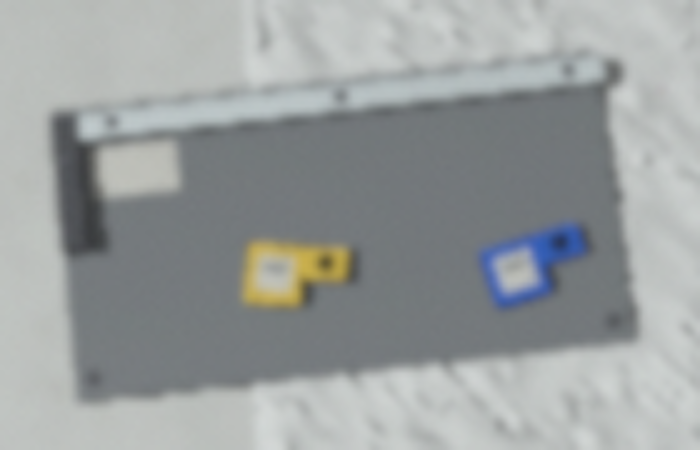

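The crop confirms the blue cartridge at the right, with its label on top and its notch at the near right, yawed to the left. I'll move in for a wrist view.

```bash
python3 -m jog '[[[-2.7,0,2.7],[0,0,0],0],[[-2.7,0,2.7],[0,0,0],0],[[-2.7,0,2.7],[0,0,0],0],[[-2.7,0,2.7],[0,0,0],0],[[-2.7,0,2.7],[0,0,0],0],[[-2.7,0,2.7],[0,0,0],0],[[-2.7,0,2.7],[0,0,0],0],[[-2.7,0,2.7],[0,0,0],0],[[-2.7,0,2.7],[0,0,0],0],[[-2.7,0,2.7],[0,0,0],0],[[-2.7,0,2.7],[0,0,0],0],[[-2.7,0,2.7],[0,0,0],0]]'
```

```text
time_s: 1.15
eef_pos: [0.3896, -0.1244, 0.2273]
eef_rot: [0.571, -0.569, 0.42, -0.418]
wrist_force: [0.6, -0.5, -0.8]
opening: 0.001
```

```bash
python3 -m jog '[[[-1.9,2.4,1.6],[0,0.06,0],0],[[-1.8,2.4,1.6],[0,0.06,0],0],[[-1.6,2.4,1.7],[0,0.06,0],0],[[-1.4,2.4,1.7],[0,0.06,0],0],[[0,0,0],[0,0,0],0],[[0,0,0],[0,0,0],0]]'
cat >> h.py <<'E'
from scipy.spatial.transform import Rotation as Ro
def pose():
    o=ctrl.get_obs();return o['eef_pos'],Ro.from_quat(o['eef_rot'][[1,2,3,0]]).as_matrix(),o
def mask(f,lo,hi):
    return cv2.inRange(cv2.cvtColor(f,cv2.COLOR_RGB2HSV),lo,hi)
E
python3 - <<'E'
from h import *
c=imaging.camera('wrist');np.savez('/tmp/w1',**c);save(c,'w1.png')
p,R,o=pose();print(p,R.round(3))
E
```

```text
time_s: 1.65
eef_pos: [0.4436, -0.0339, 0.1293]
eef_rot: [0.517, -0.514, 0.483, -0.485]
wrist_force: [0.5, -0.1, 0.9]
opening: -0.002
[ 0.44315094 -0.0340752   0.1292288 ] [[ 0.062  0.004  0.998]
 [-0.998  0.002  0.062]
 [-0.002 -1.     0.004]]
```

View pics/w1.png

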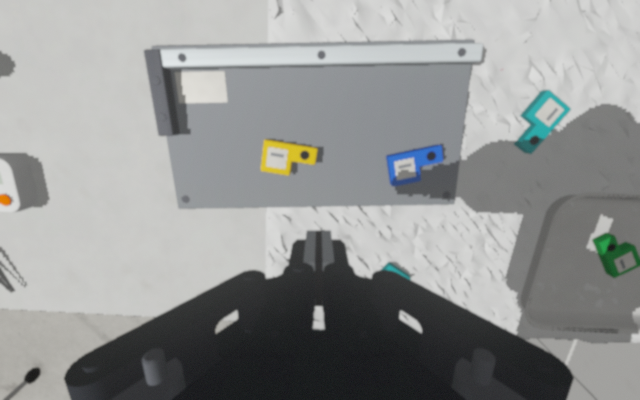

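The wrist view shows the plate at (150..480,45..210) with the end stop at (160,90) and the patch at (203,87). Blue is at (412,165), notch at the lower right and partly in the arm's shadow, yellow is at (288,157), and the fingertip is at (319,235). Now I'll measure from this view.

```bash
cat >> h.py <<'E'
def cart(c,lo,hi,yaw_st):
    m=mask(c['frame'],lo,hi);m=cv2.morphologyEx(m,cv2.MORPH_CLOSE,np.ones((3,3)))
    cs=max(cv2.findContours(m,0,1)[0],key=cv2.contourArea)
    P=np.array([ray(c,p[0]+0.,.014)[:2] for p in cs],np.float32)
    r=cv2.minAreaRect(P*1000);B=cv2.boxPoints(r)/1000
    e=[B[1]-B[0],B[2]-B[1]];l=max(e,key=np.linalg.norm)
    if l[1]<0:l=-l
    yaw=np.arctan2(-l[0],l[1]);return np.array(r[0])/1000,np.array(r[1]),yaw,P
E
python3 - <<'E'
from h import *
c=dict(np.load('/tmp/w1.npz'));g=cv2.GaussianBlur(cv2.cvtColor(c['frame'],cv2.COLOR_RGB2GRAY),(3,3),0).astype(float)
def edge(cols,r0,r1,z,vert=True):
    P=[]
    for u in cols:
        s=g[r0:r1,u] if vert else g[u,r0:r1]
        d=np.abs(np.gradient(s));k=d.argmax();k0=max(k-2,0);w=d[k0:k+3];v=r0+(w*np.arange(k0,k0+len(w))).sum()/w.sum()
        P.append(ray(c,(u,v) if vert else (v,u),z)[:2])
    P=np.array(P);vx,vy,x,y=cv2.fitLine(P.astype(np.float32),cv2.DIST_HUBER,0,.0005,.0005).ravel()
    return np.array([x,y]),np.arctan2(vy,vx)
nr=edge(range(195,265,3),200,216,.006);print('near',nr)
ra=edge(range(240,460,4),58,76,.006);print('rail-in z6',ra, 'z20',edge(range(240,460,4),58,76,.020)[0])
print('rail far z20',edge(range(220,460,4),36,50,.020))
es=edge(range(80,130,2),165,186,.006,False);print('stop',es)
print('profile col350',g[40:75,350].round()); print('row115',g[115,145:190].round())
for n,lo,hi in(('blue',(105,120,40),(128,255,255)),('yel',(18,120,60),(35,255,255))):
    print(n,cart(c,lo,hi,0)[:3])
print(g[250,290:350].round(),g[225:250,312].round())
E
```

```text
near (array([0.41752186, 0.05731575], dtype=float32), np.float32(-1.4981015))
rail-in z6 (array([ 0.55854434, -0.05331559], dtype=float32), np.float32(-1.4906592)) z20 [ 0.55626506 -0.05212415]
rail far z20 (array([ 0.5735651 , -0.06840974], dtype=float32), np.float32(-1.4808427))
stop (array([0.5134682 , 0.09906241], dtype=float32), np.float32(-0.41971242))
profile col350 [200. 183. 163. 154. 161. 178. 193. 202. 205. 206. 207. 208. 208. 209.
 209. 209. 210. 210. 210. 211. 209. 203. 188. 163. 136. 123. 128. 139.
 145. 147. 147. 147. 147. 147. 147.]
row115 [201. 201. 201. 201. 201. 201. 201. 200. 193. 177. 152. 131. 121. 119.
 119. 119. 118. 116. 113. 109. 107. 108. 107. 101.  88.  74.  65.  61.
  60.  61.  62.  68.  75.  81.  84.  85.  86.  86.  85.  86.  89. 101.
 122. 141. 150.]
blue (array([ 0.47383264, -0.12408945]), array([29.84592438, 51.14228821]), np.float32(0.27380547))
yel (array([ 0.472362  , -0.00561655]), array([49.79245377, 30.04707336]), np.float32(-0.10100435))
[179. 140.  96.  68.  59.  57.  57.  57.  57.  58.  58.  57.  60.  67.
  79.  90.  96.  97.  97.  98.  97.  97.  97.  94.  86.  74.  62.  57.
  55.  55.  58.  67.  80.  91.  96.  97.  97.  97.  98.  97.  97.  94.
  86.  73.  63.  58.  56.  57.  57.  57.  57.  57.  57.  61.  74. 105.
 144. 172. 184. 187.] [209. 209. 208. 203. 189. 163. 130. 108. 100.  99.  99.  98.  98.  98.
  98.  97.  98.  98.  98.  98.  97.  97.  97.  98.  97.]
```

```bash
python3 -m jog '[[[2.9,0,-0.8],[0,-0.018,0],0],[[2.9,0,-0.8],[0,0,0],0],[[2.7,0,-0.8],[0,0,0],0],[[0.4,2.5,0],[0,0,0],0],[[0,3,0],[0,0,0],0],[[0,2.8,0],[0,0,0],0],[[0,2,0],[0,0,0],0],[[0,0,0],[0,0,0],0]]'
python3 - <<'E'
from h import *
p,R,o=pose();print(p,R.round(3),o['wrist_force'])
c=dict(np.load('/tmp/w1.npz'))
for uv in((318,230.5),(303,240),(334,240)):print('tip',ray(c,uv,.129))
print('stop foot',ray(c,(176.5,115),.006))
for uv,z in (((182,60),.006),):print(ray(c,uv,z))
c=imaging.camera('wrist');np.savez('/tmp/w2',**c);print(cart(c,(105,120,40),(128,255,255),0)[:3]);save(c,'w2.png')
E
```

```text
time_s: 2.37
eef_pos: [0.4311, -0.141, 0.0355]
eef_rot: [0.522, -0.518, 0.47, -0.489]
wrist_force: [-1.2, -0.0, -0.1]
opening: 0.004
[ 0.43112082 -0.14101919  0.03551914] [[ 0.081  0.024  0.996]
 [-0.997 -0.013  0.081]
 [ 0.015 -1.     0.023]] [-1.24605199 -0.01460705 -0.13331173]
tip [ 0.45267256 -0.03435142  0.129     ]
tip [ 0.4463851  -0.02632296  0.129     ]
tip [ 0.44748611 -0.04366009  0.129     ]
stop foot [0.50505892 0.09927714 0.006     ]
[0.55178342 0.09082913 0.006     ]
(array([ 0.47344943, -0.12449017]), array([29.64138603, 49.81732941]), np.float32(0.27658302))
```

View pics/w2.png

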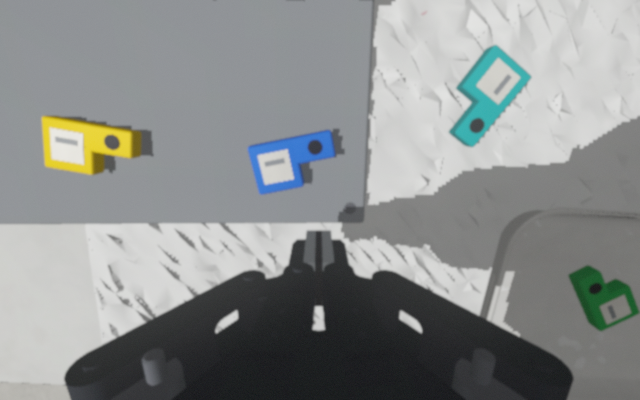

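```bash
cat >> h.py <<'E'
YS=0.08;EX=np.array([np.cos(YS),np.sin(YS),0]);EY=np.array([-np.sin(YS),np.cos(YS),0])
OX,OY=.4965,-.0564
RD=np.c_[-EY,[0,0,-1],EX]
def W(sx,sy,z): return EX*(OX+sx)+EY*(OY+sy)+np.array([0,0,z])
def S(p): return np.array([p[:2]@EX[:2]-OX,p[:2]@EY[:2]-OY])
def need(t):
    p,R,o=pose();print('S tcp mm',(S(p)*1000).round(1),'z',p[2].round(4),'shift cm',(R.T@(t-p)*100).round(2),'turn',Ro.from_matrix(R.T@RD).as_rotvec().round(3),'F st',(np.c_[EX,EY,[0,0,1]].T@o['wrist_force']).round(2),o['time_s'])
E
python3 - <<'E'
from h import *
need(np.array([.4225,-.124,.0355]))
print(S(np.array([.4734,-.1245])),S(np.array([.4724,-.0056])))
E
```

```text
S tcp mm [ -77.2 -119.1] z 0.0371 shift cm [-1.82  0.11 -0.81] turn [-0.024  0.002  0.016] F st [-0.28 -0.38  0.4 ] 2.4167
[-0.03456345 -0.10553343] [-0.0260584   0.01306621]
```

```bash
python3 -m jog '[[[-1.0,0,-0.5],[-0.024,0,0.016],0],[[-0.8,0,-0.3],[0,0,0],0],[[0,0,0],[0,0,0],0],[[0,0,0],[0,0,0],0]]'
python3 - <<'E'
from h import *
need(np.array([.4225,-.124,.0095]))
E
```

```text
time_s: 2.75
eef_pos: [0.4252, -0.1275, 0.0433]
eef_rot: [0.52, -0.519, 0.476, -0.483]
wrist_force: [0.2, -0.5, -0.3]
opening: -0.004
S tcp mm [ -82.9 -104.7] z 0.0433 shift cm [-0.39  3.38 -0.27] turn [-0.008  0.     0.006] F st [ 0.13 -0.54 -0.25] 2.75
```

```bash
python3 -m jog '[[[-0.2,1.0,-0.2],[-0.008,0,0.006],0],[[-0.2,1.0,-0.1],[0,0,0],0],[[0,0.8,0],[0,0,0],0],[[0,0.3,0],[0,0,0],0],[[0,0,0],[0,0,0],0],[[0,0,0],[0,0,0],0]]'
python3 - <<'E'
from h import *
need(np.array([.4225,-.124,.0095]))
E
```

```text
time_s: 3.25
eef_pos: [0.4247, -0.1256, 0.0131]
eef_rot: [0.52, -0.52, 0.476, -0.482]
wrist_force: [0.2, -0.9, 1.1]
opening: 0.001
S tcp mm [ -83.2 -102.8] z 0.0131 shift cm [-0.18  0.36 -0.21] turn [-0.006  0.002  0.005] F st [ 0.13 -0.93  1.12] 3.25
```

```bash
python3 -m jog '[[[-0.3,0.35,0],[-0.006,0,0.005],0],[[0,0,0],[0,0,0],0],[[0,0,0.5],[0,0,0],0],[[0,0,0.6],[0,0,0],0],[[0,0,0.6],[0,0,0],0],[[0,0,0.6],[0,0,0],0],[[0,0,0.6],[0,0,0],0],[[0,0,0.5],[0,0,0],0],[[0,0,0.3],[0,0,0],0],[[0,0,0],[0,0,0],0]]'
python3 - <<'E'
from h import *
need(W(.012,-.100,.0095))
c=imaging.camera('wrist');np.savez('/tmp/w3',**c);r=cart(c,(105,120,40),(128,255,255),0);print(r[:3],S(r[0]));save(c,'w3.png')
E
```

```text
time_s: 4.08
eef_pos: [0.4673, -0.1196, 0.0103]
eef_rot: [0.52, -0.52, 0.478, -0.48]
wrist_force: [-0.6, 0.2, -0.5]
opening: 0.003
S tcp mm [ -40.3 -100.2] z 0.0103 shift cm [-0.01  0.09  5.23] turn [-0.002  0.002  0.001] F st [-0.56  0.22 -0.49] 4.0833
(array([ 0.49438995, -0.12622974]), array([30.79207993, 49.97748184]), np.float32(0.08244744)) [-0.01377886 -0.10893505]
```

View pics/w3.png

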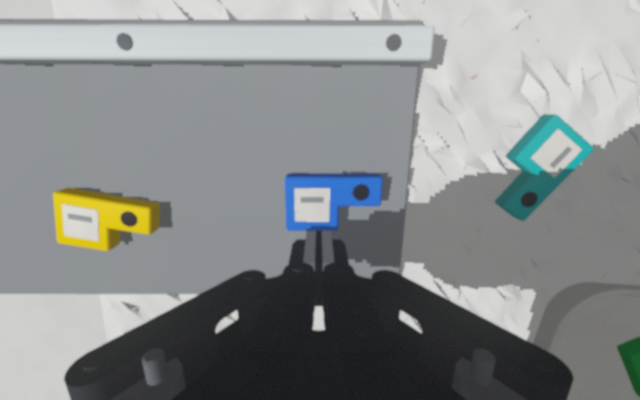

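The cartridge is flush on the tip at (335,200) and yawed 0.082, in line with the rail. I'll continue to the rail.

```bash
python3 -m jog '[[[0,0,0.6],[0,0,0],0],[[0,0,0.6],[0,0,0],0],[[0,0,0.6],[0,0,0],0],[[0,0,0.6],[0,0,0],0],[[0,0,0.6],[0,0,0],0],[[0,0,0.6],[0,0,0],0],[[0,0,0.6],[0,0,0],0],[[0,0,0.3],[0,0,0],0],[[0,0,0.2],[0,0,0],0],[[0,0,0.2],[0,0,0],0]]'
python3 - <<'E'
from h import *
need(W(.0135,-.100,.0095))
E
```

```text
time_s: 4.97
eef_pos: [0.5201, -0.1148, 0.0098]
eef_rot: [-0.52, 0.52, -0.479, 0.479]
wrist_force: [-9.2, -1.1, 4.0]
opening: 0.003
S tcp mm [ 12.8 -99.6] z 0.0098 shift cm [0.04 0.03 0.07] turn [0.    0.002 0.   ] F st [-9.28 -0.38  4.  ] 4.9667
```

```bash
python3 -m jog '[[[0,0,0.1],[0,0,0],0],[[0,0,0.15],[0,0,0],0],[[0,0,0.15],[0,0,0],0],[[0,0,0.15],[0,0,0],0],[[0,0,0.15],[0,0,0],0],[[0,0,0.15],[0,0,0],0]]'
python3 - <<'E'
from h import *
need(W(.0135,-.100,.0095))
c=imaging.camera('wrist');np.savez('/tmp/w4',**c);r=cart(c,(105,120,40),(128,255,255),0);print(r[:3],S(r[0]));save(c,'w4.png')
E
```

```text
time_s: 5.47
eef_pos: [0.5198, -0.1141, 0.008]
eef_rot: [-0.516, 0.525, -0.484, 0.473]
wrist_force: [-5.3, -0.8, 4.1]
opening: -0.003
S tcp mm [ 12.5 -98.8] z 0.008 shift cm [ 0.12 -0.15  0.1 ] turn [ 0.021  0.004 -0.003] F st [-5.33 -0.4   4.05] 5.4667
(array([ 0.54543585, -0.12191209]), array([28.53756714, 49.90922165]), np.float32(0.08536313)) [ 0.03744882 -0.10871052]
```

View pics/w4.png

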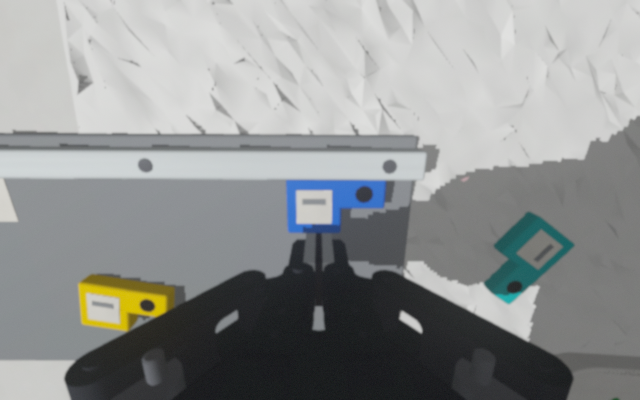

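Blue is flat against the rail at (335,205). Now I'll back off, step right and go into the notch.

```bash
python3 -m jog '[[[0,-0.1,-0.8],[0.02,0.004,0],0],[[0,0,-0.6],[0,0,0],0],[[1.0,0,0],[0,0,0],0],[[1.0,0,0],[0,0,0],0],[[0.7,0,0],[0,0,0],0],[[0,0,0],[0,0,0],0],[[0,0,0],[0,0,0],0]]'
python3 - <<'E'
from h import *
need(W(.0245,-.124,.0095))
c=imaging.camera('wrist');r=cart(c,(105,120,40),(128,255,255),0);print(r[:3],S(r[0]))
E
```

```text
time_s: 6.1
eef_pos: [0.5084, -0.1462, 0.0094]
eef_rot: [0.52, -0.519, 0.481, -0.479]
wrist_force: [-0.7, -0.1, 0.5]
opening: -0.001
S tcp mm [  -1.4 -130. ] z 0.0094 shift cm [-0.6  -0.01  2.59] turn [ 0.    -0.001 -0.002] F st [-0.72 -0.08  0.48] 6.1
(array([ 0.54616205, -0.12151416]), array([28.0568161 , 49.30531311]), np.float32(0.080126256)) [ 0.03820449 -0.1083719 ]
```

```bash
python3 -m jog '[[[-0.3,0,0.8],[0,0,0],0],[[-0.1,0,0.8],[0,0,0],0],[[0,0,0.6],[0,0,0],0],[[0,0,0.3],[0,0,0],0],[[0,0,0.2],[0,0,0],0],[[0,0,0.15],[0,0,0],0]]'
python3 - <<'E'
from h import *
need(W(.0265,-.120,.0095))
E
```

```text
time_s: 6.65
eef_pos: [0.536, -0.1386, 0.0086]
eef_rot: [-0.518, 0.522, -0.482, 0.476]
wrist_force: [-9.6, -4.5, 6.1]
opening: 0.001
S tcp mm [  26.7 -124.6] z 0.0086 shift cm [-0.46 -0.09 -0.02] turn [ 0.01   0.002 -0.003] F st [-9.92 -3.75  6.14] 6.65
```

```bash
python3 -m jog '[[[-0.4,-0.1,0.05],[0.01,0,0],0],[[-0.5,-0.02,0.12],[0,0,0],0],[[-0.6,0,0.12],[0,0,0],0],[[-0.6,0,0.12],[0,0,0],0],[[-0.6,0,0.12],[0,0,0],0],[[-0.6,0,0.12],[0,0,0],0]]'
python3 - <<'E'
from h import *
need(W(.0265,-.090,.0095))
c=imaging.camera('wrist');r=cart(c,(105,120,40),(128,255,255),0);print(r[:3],S(r[0]));save(c,'w5.png')
E
```

```text
time_s: 7.15
eef_pos: [0.5336, -0.109, 0.009]
eef_rot: [-0.515, 0.527, -0.481, 0.474]
wrist_force: [-7.0, -7.9, 4.7]
opening: 0.001
S tcp mm [ 26.6 -94.8] z 0.009 shift cm [-0.48 -0.05 -0.01] turn [0.019 0.007 0.004] F st [-7.61 -7.31  4.69] 7.15
(array([ 0.54354639, -0.09478381]), array([27.42618942, 49.72016144]), np.float32(0.0856067)) [ 0.03773335 -0.08151801]
```

View pics/w5.png

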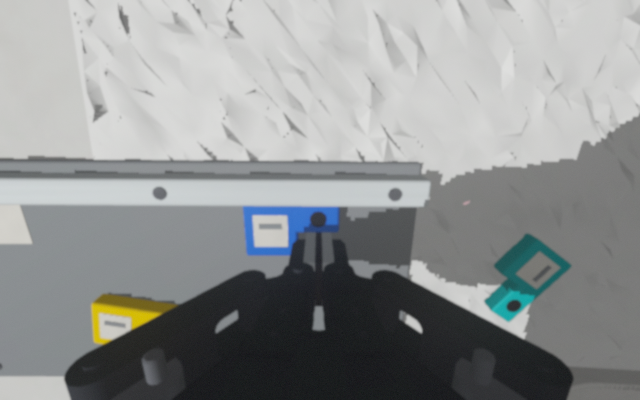

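The tip is in the notch at (318,235), and blue is flat on the rail and moving left with it. I'll drag on.

```bash
python3 -m jog '[[[-0.6,0,0.12],[0.01,0,0],0],[[-0.7,0,0.12],[0.005,0,0],0],[[-0.7,0,0.12],[0.005,0,0],0],[[-0.7,0,0.12],[0,0,0],0],[[-0.7,0,0.12],[0,0,0],0],[[-0.7,0,0.12],[0.005,0,0],0],[[-0.7,0,0.12],[0,0,0],0],[[-0.7,0,0.12],[0.005,0,0],0],[[-0.7,0,0.12],[0,0,0],0],[[-0.7,0,0.12],[0,0,0],0]]'
python3 - <<'E'
from h import *
need(W(.0265,.076,.0095))
c=imaging.camera('wrist');r=cart(c,(105,120,40),(128,255,255),0);print(r[:3],S(r[0]))
E
```

```text
time_s: 8.03
eef_pos: [0.5285, -0.0453, 0.009]
eef_rot: [-0.513, 0.533, -0.475, 0.476]
wrist_force: [-7.0, -7.4, 6.2]
opening: 0.002
S tcp mm [ 26.6 -31. ] z 0.009 shift cm [-10.69  -0.26   0.14] turn [0.019 0.015 0.019] F st [-7.56 -6.87  6.21] 8.0333
(array([ 0.53816547, -0.03114946]), array([27.99643135, 49.96264267]), np.float32(0.08816835)) [ 0.03745496 -0.01765717]
```

```bash
python3 -m jog '[[[-0.6,0,0.12],[0.012,0.01,0.012],0],[[-0.7,0,0.12],[0.008,0.005,0.007],0],[[-0.7,0,0.12],[0.005,0,0.003],0],[[-0.7,0,0.12],[0,0,0],0],[[-0.7,0,0.12],[0,0,0.003],0],[[-0.7,0,0.12],[0.005,0.003,0],0],[[-0.7,0,0.12],[0,0,0.003],0],[[-0.7,0,0.12],[0.005,0,0],0],[[-0.7,0,0.12],[0,0.003,0.003],0]]'
python3 - <<'E'
from h import *
need(W(.0265,.076,.0095))
c=imaging.camera('wrist');r=cart(c,(105,120,40),(128,255,255),0);print(r[:3],S(r[0]))
E
```

```text
time_s: 8.83
eef_pos: [0.5237, 0.0139, 0.0088]
eef_rot: [-0.517, 0.523, -0.482, 0.476]
wrist_force: [-7.1, -6.5, 5.7]
opening: 0.001
S tcp mm [26.7 28.4] z 0.0088 shift cm [-4.76 -0.07 -0.01] turn [ 0.012  0.001 -0.   ] F st [-7.64 -5.89  5.71] 8.8333
(array([0.53382245, 0.02788223]), array([27.33288002, 49.40132904]), np.float32(0.081853725)) [0.03784333 0.04153279]
```

```bash
python3 -m jog '[[[-0.5,0,0.12],[0.008,0,0],0],[[-0.6,0,0.12],[0.004,0,0],0],[[-0.6,0,0.12],[0.003,0,0.002],0],[[-0.6,0,0.12],[0.003,0,0.002],0],[[-0.6,0,0.12],[0.003,0,0],0],[[-0.6,0,0.12],[0.003,0,0],0],[[-0.5,0,0.12],[0.003,0,0],0],[[-0.3,0,0.12],[0,0,0],0]]'
python3 - <<'E'
from h import *
need(W(.0265,.076,.0095))
c=imaging.camera('wrist');r=cart(c,(105,120,40),(128,255,255),0);print(r[:3],S(r[0]));save(c,'w6.png')
E
```

```text
time_s: 9.55
eef_pos: [0.5204, 0.0552, 0.0088]
eef_rot: [-0.517, 0.526, -0.478, 0.476]
wrist_force: [-6.8, -7.4, 6.1]
opening: 0.001
S tcp mm [26.7 69.8] z 0.0088 shift cm [-0.62 -0.08 -0.01] turn [0.011 0.009 0.007] F st [-7.38 -6.84  6.13] 9.55
(array([0.53014618, 0.06934486]), array([27.90355301, 50.19069672]), np.float32(0.08718612)) [0.03749229 0.08315661]
```

View pics/w6.png

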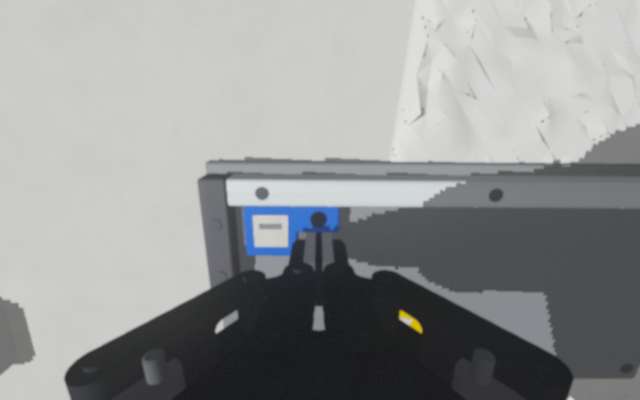

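A gap of several mm remains between blue's left edge (245) and the foot of the stop (about 236). I'll push slowly until the y force rises.

```bash
python3 -m jog '[[[-0.35,0,0.12],[0.008,0.006,0.005],0],[[-0.35,0,0.12],[0.003,0.003,0.002],0],[[-0.3,0,0.12],[0,0,0],0],[[-0.25,0,0.12],[0.002,0,0],0],[[-0.2,0,0.1],[0,0,0],0]]'
python3 - <<'E'
from h import *
need(W(.0265,.076,.0095))
c=imaging.camera('wrist');r=cart(c,(105,120,40),(128,255,255),0);print(r[:3],S(r[0]))
E
```

```text
time_s: 10.02
eef_pos: [0.5195, 0.0663, 0.0096]
eef_rot: [-0.515, 0.527, -0.479, 0.477]
wrist_force: [-4.5, -6.4, 3.2]
opening: -0.002
S tcp mm [26.7 81. ] z 0.0096 shift cm [ 0.5   0.02 -0.02] turn [0.014 0.006 0.01 ] F st [-5.03 -6.04  3.22] 10.0167
(array([0.52934991, 0.07557082]), array([28.07872391, 50.12170792]), np.float32(0.08251455)) [0.03719612 0.08942628]
```

```bash
python3 -m jog '[[[-0.2,0,0.1],[0.01,0.006,0.008],0],[[-0.25,0,0.1],[0,0,0],0],[[-0.25,0,0.1],[0,0,0],0]]'
python3 - <<'E'
from h import *
need(W(.0265,.076,.0095))
c=imaging.camera('wrist');r=cart(c,(105,120,40),(128,255,255),0);print(r[:3],S(r[0]));save(c,'w7.png',(190,140,400,290),3.8)
E
```

```text
time_s: 10.32
eef_pos: [0.5195, 0.0666, 0.0096]
eef_rot: [-0.514, 0.528, -0.477, 0.479]
wrist_force: [-6.1, -15.7, 5.5]
opening: 0.003
S tcp mm [26.7 81.2] z 0.0096 shift cm [ 0.52  0.02 -0.02] turn [0.013 0.005 0.015] F st [ -7.38 -15.15   5.54] 10.3167
(array([0.52940393, 0.07563173]), array([28.03996849, 50.09034729]), np.float32(0.079427674)) [0.03725483 0.08948268]
```

View pics/w7.png

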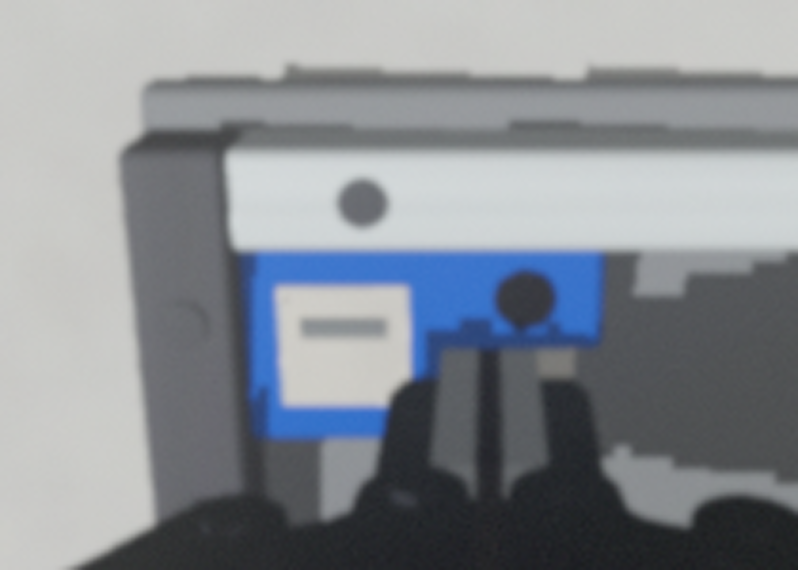

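Blue is home: it touches the rail and the stop, and the side force rose to 15 N with no further motion. I'll retreat diagonally out of the notch, then up.

```bash
python3 -m jog '[[[0.3,0,-0.3],[0,0,0],0],[[0.5,0,-0.6],[0,0,0],0],[[0.3,0,-0.8],[0,0,0],0],[[0,-1,-0.5],[0,0,0],0],[[0,-2.5,0],[0,0,0],0],[[0,-3,0],[0,0,0],0],[[0,-3,0],[0,0,0],0],[[0,-1.5,0],[0,0,0],0],[[0,0,0],[0,0,0],0],[[0,0,0],[0,0,0],0]]'
python3 - <<'E'
from h import *
need(W(.0265,.076,.0095))
c=imaging.camera('wrist');save(c,'w8.png')
for lo,hi in(((105,120,40),(128,255,255)),((18,120,60),(35,255,255))):
    r=cart(c,lo,hi,0);print(r[:3],S(r[0]))
c=imaging.camera('top');save(c,'top1.png')
for n,uv,z in(('timer',(204,216),.02),):
  for f in(np.load('/tmp/top.npz')['frame'],c['frame']):
    print(cv2.absdiff(f[155:232,185:225],np.load('/tmp/top.npz')['frame'][155:232,185:225]).max())
E
```

```text
time_s: 11.2
eef_pos: [0.4933, 0.0571, 0.122]
eef_rot: [-0.514, 0.529, -0.479, 0.477]
wrist_force: [0.0, 0.5, -0.5]
opening: -0.001
S tcp mm [-0.2 73.9] z 0.122 shift cm [-0.32 11.2   2.88] turn [0.018 0.006 0.012] F st [ 0.06  0.47 -0.49] 11.2
(array([0.52989575, 0.07562747]), array([28.40628052, 49.16621399]), np.float32(0.08575956)) [0.03774474 0.08943914]
(array([ 0.47278705, -0.00524627]), array([51.39415359, 31.23593712]), np.float32(-0.10394343)) [-0.02564432  0.01338788]
0
166
```

View pics/w8.png

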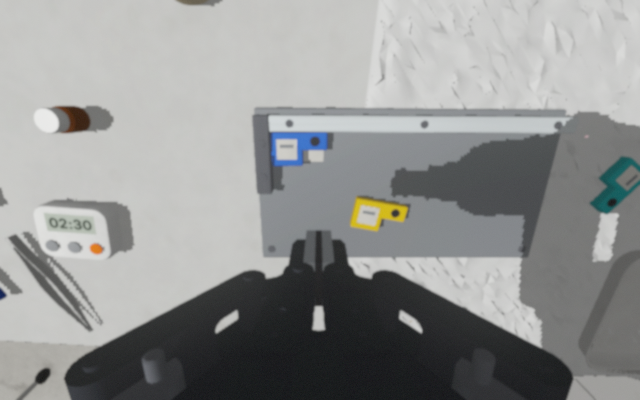

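Blue sits in the corner at (300,148), yellow is unchanged to within 0.5 mm, and the hand is clear. I'll hand in, with a quick check of the timer and vial.

```bash
python3 - <<'E'
from h import *
c=imaging.camera('wrist');print(ray(c,(73,232),.02),ray(c,(48,120),.032))
print(ctrl.hand_in())
E
```

```text
[0.4347747  0.28114611 0.02      ] [0.53833891 0.27269961 0.032     ]
the job is handed in; nothing more can be done
None
```

I pushed the blue cartridge flat against the rail, then dragged it left with the closed fingertips in its notch until it sat in the corner. I then backed the hand off and up and handed in at about 11 s. The hand-in reports no verdict, so the result rests on my own checks:

- **Pressing on the rail:** I pressed on the near face with about 5–9 N at the start, about 195 mm short of the corner. During the drag the press was 7–8 N at each reading, and the cartridge stayed within 0.01 rad of the rail. The readings nearest step 2's window (15 to 45 mm short) were taken just before and just after it.
- **In the corner:** the side force rose to 15 N with no further motion, so the cartridge was against the end stop. After I retreated, the camera put it 0.6 mm short along the rail and 0.006 rad off the rail's direction.
- **A disagreement:** the camera also put it 2.3 mm short of touching the rail. I put this down to my roughly 2 mm station estimate and the rail hiding its far edge, because the reading was the same while it was firmly pressed.
- **Yellow cartridge:** it moved less than 1 mm by the camera.
- **Timer and vial:** they read within about 9 mm and 6 mm of their first rough positions, which is about what I expect from comparing two views. The hand never came near them. A pixel comparison of the top view over that area showed a difference. I think it is the arm or its shadow, but I did not view that picture to confirm.

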